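# Seat the test plug and hold the socket cover open

## Robot

A 6-joint arm with a two-finger parallel gripper is mounted at the origin on a cart in front of the work surface, level with it; the furniture and walls round the work are solid. World frame = base frame: x ahead of the robot, y to its left, z up, the work surface at z = 0. Lengths are in mm, angles in rad, forces in N, time in s.
With the tool pointing down it reaches from about 425 to 1125 mm from the base axis. Payload 14.9 kg.
Tool frame: the origin (TCP) lies midway between the tips of the shut fingers; the grasp point (between the pads) lies 19 mm behind it (r.grip_depth is the distance from the TCP to the grasp point, in mm); x points along the fingers, y is the direction in which the jaws open and shut, and the axes are right-handed (so a half turn about x gives the same grasp; the last joint's range is limited). The gripper opens to 91 mm and grips with 3 to 60 N. Pads are 32 mm wide; open, the fingers measure 118 mm over their backs; the gripper's body (76 mm by 178 mm) begins 60 mm behind the grasp point.
Start: joints at [-0.033, 0.379, 1.734, -0, 1.028, -0.033], TCP at [700.013, -0.006, 213.932] pointing down, gripper open.
Joint ranges: [-2.77, 2.77], [-0.74, 2.19], [0, 2.66], [-1.06, 4.2], [0.31, 2.87], [-3.08, 3.08]. Speed limits (rad/s): [1.89, 1.89, 2.39, 3.14, 3.14, 3.14].

## Interface

Orientations are given as [roll, pitch, yaw] about the fixed x, y, z axes, in that order (R = Rz(yaw) Ry(pitch) Rx(roll)).
In Python, from station import r gives the robot as it stands. The module is installed in compiled form; this text tells all that it offers.
- The arm moves only by the tool apply_moves, never from a script. Its argument "commands" is text: rows parted by semicolons, each of 7 numbers parted by spaces: the opening, from 0 (shut) to 1 (fully open), then the shift along the tool's x, y, z in mm, then the turn, a rotation vector about the tool's x, y, z in degrees. A call has exactly 8 rows; each row shifts and turns the commanded pose from where the row before left it, along the tool's axes as they then stand; what a row does not reach is not made up. A row lasts 1/10 s, in which the tool goes at most 50 mm and 8.59 degrees, less where a joint would pass 70% of its speed; a pose out of reach is approached as far as the arm can. A call is refused whole if a number of a shift passes 50 or a number of a turn 8.59, either way. A call with a gripper value outside its range is refused whole. The fingers move at their own pace and stop on an object; "squeeze" is the grip in N (left out, the last holds). Time passes only in rows, so rows that do not move let the fingers close, or fill a call up. It gives the time, the measured TCP pose, the force and the opening at its end, in the units of the state.
- r.sense(): the state, without advancing time (a new reading comes with each control period).
- r.camera(name): name is "scene" or "side" or "wrist"; returns (picture, depth): 480x640x3 uint8, blue, green, red; 480x640 float32, mm along the optical axis (not along the pixel's ray), 0 where there is no reading.
- r.calibration(name): a dict with "vfov" (degrees; the focal length in pixels is half the picture's height over the tangent of half this angle, whatever the lens; pixels are square), "cx", "cy" (the principal point, pixels), "rvec" (rotation vector, rad) and "tvec" (3), from world to camera coordinates, as OpenCV has them. Camera axes: x right, y down, z forward; pixel columns grow to the right and rows downward; lengths in mm; the calibration is good to about 2 mm. A picture is of the moment at which its call begins: read the wrist's pose just before it. calibration takes no time and is no camera call; for the wrist camera it gives the pose at the moment of the call.
- r.hand_in(): hands the job in, once; it reports no verdict.
The state is a dict: "time_s": time; "joints": joint angles; "joint_velocities": joint speeds; "tau": joint torques, N m; "eef_pos": TCP position; "eef_rot": TCP orientation; "ft_force": force on the tool from outside, world axes, zero at the start; "ft_torque": the same for the moment, N m; "opening": opening from 0.0 (shut) to 1.0 (fully open).
Only numpy, scipy, OpenCV 4.12 (cv2) and the standard library are available. Lean on these libraries where they do the work, as an engineer would, in place of code of your own. Each camera call takes 0.05 s, during which the arm holds its last target. There are 200 camera calls.

## Task

We are checking the bench socket box with its supply lead off. Push the cordless test plug that stands proud in its socket fully home, then lift the sprung cover of the other large socket by its tab and hold it up at about 60 degrees from shut, clear of my plug but never right back against its stop, and finish while you are still holding it there. Leave the small port's cover shut and the things lying round the box where they are.

Things in the scene. Friction and masses are not known exactly. Their poses are not given: they have to be found in the camera images.
- socket_box: grey steel socket box, 130 x 310 x 80 mm, fixed to the bench, with three units in a row along its top in any order, 94 mm apart. Origin under its centre at bench height; z up, y along the row, x from the front to the back (hinges of all covers lie at the back, tabs point to the front).
- used_socket: the large socket unit that holds the test plug. Its own cover, of the same size, is fixed open at 100 degrees behind the plug: 28 mm behind the plug's axis at its foot, 38 mm at the level of the plug's top, and about 40 mm higher than that top. Origin in the panel's face (80 mm above the bench) under the socket's centre; axes as the box's; the socket's rim is 30 mm above it.
- free_socket: the other large socket unit, under its shut round sprung cover. Origin in the panel's face (80 mm above the bench) under the socket's centre; axes as the box's.
- test_plug (a joint): how far the test plug stands out of its socket, m: 0 = fully home with its shoulder on the rim, 0.014 at most, 0.009 to 0.013 at the start. It slides straight down with about 7 N of friction and stays where it is left.
- plug_top (a point): centre of the flat top of the test plug (a stubby black plug with a grip 45 mm across and 41 mm high above a grey shoulder 58 mm across); 47 mm above the socket's rim when home.
- cover (a joint): angle of the free socket's cover, rad: 0 = shut, grows as the tab rises, 1.05 = 60 degrees, 1.75 = back on its stop. A spring pulls it shut all the way (0.07 N m at 0, 0.14 N m at 60 degrees, about 1.7 N at the tab).
- cover_tab (a point): where to take the free cover's finger tab, which is 18 mm wide (along the box's y), 10 mm thick and stands 28 mm out in front of the round cover (61 mm across). This point is the centre of the tab's section, 10 mm behind its front end; shut, it lies 35 mm above the top panel and 115 mm above the bench. Site axes turn with the cover; shut they are the box's.
- cover_hinge (a point): on the free cover's hinge line, behind the socket, 34 mm above the top panel. The line runs along the box's y; cover_tab circles it at 83 mm (shut: 83 mm towards the front, 1 mm up).
- port_cover (a joint): angle of the small port's square cover (42 mm), rad: 0 = shut. To be left shut.
- small_port: the small port unit with the square cover, 27 mm high. Origin in the panel's face under its centre; axes as the box's.
- spare_plug: second test plug, loose, standing on the bench in front of the box, 66 mm high, 58 mm across. Origin under its centre. Leave alone.
- driver: screwdriver, 194 mm, lying on the bench in front of the box. Origin at bench height under its middle. Leave alone.
- nut_a: hex nut, 22 x 26 x 12 mm, lying in front of the box. Origin under its centre. Leave alone.
- pliers: welding pliers, 190 mm, lying to the left of the box. Origin under the middle. Leave alone.
- tip_tin: small open tin, 62 mm across, 50 mm high, standing to the right of the box. Origin under its centre. Leave alone.

How it is judged:
By the outcome, as a careful person would: the job done as asked, in the order asked, and still so for the second after the job is handed in, while the arm keeps its last pose, push and grip.
It also fails if it takes over 48 s, if anything falls off the work surface, if the arm or the gripper's body presses on something with over 40 N, if the wrist force passes 120 N, or if a joint passes its speed limit or range.

## Working session

There is one attempt and no reset: what is moved stays moved. The work goes in short steps, Python scripts to look and compute and a tool call to move; the robot and the scene stay as the last step left them, time stands still between calls to the robot, and variables do not carry over. Pictures are saved under pics/ and viewed, about 8 in all and at most 12, crops included, and the job is handed in when it is done.

Besides the shell and the picture viewer there is one more tool, called after ">>>" as a command line: name --argument value ..., lists and objects as JSON in quotes. apply_moves: Moves the arm, as the interface text tells. Its arguments: {"type":"object","properties":{"commands":{"type":"string"},"squeeze":{"type":"number"}},"required":["commands"]}

```bash
mkdir -p pics
cat > h.py <<'E'
import numpy as np, cv2
from station import r
def cam(n):
    c=r.calibration(n); p,d=r.camera(n); return p,d,c
def pts(d,c):
    f=240/np.tan(np.radians(c["vfov"]/2)); v,u=np.mgrid[0:480,0:640]
    P=np.dstack([(u-c["cx"])/f*d,(v-c["cy"])/f*d,d]).reshape(-1,3)
    R=cv2.Rodrigues(np.array(c["rvec"],float))[0]; t=np.array(c["tvec"],float).reshape(3)
    W=(P-t)@R; W[d.reshape(-1)==0]=np.nan
    return W.reshape(480,640,3)
def proj(w,c):
    f=240/np.tan(np.radians(c["vfov"]/2)); R=cv2.Rodrigues(np.array(c["rvec"],float))[0]
    q=R@np.array(w,float)+np.array(c["tvec"],float).reshape(3); return q[:2]/q[2]*f+[c["cx"],c["cy"]]
E
python3 - <<'E'
from h import *
s=r.sense(); print(s)
for n in ("scene","side","wrist"):
    p,d,c=cam(n); cv2.imwrite(f"pics/{n}0.png",p); np.savez(f"{n}0.npz",p=p,d=d,W=pts(d,c)); print(n,c)
E
```

```text
{'time_s': 0.0, 'joints': array([-3.33044386e-02,  3.79386326e-01,  1.73481043e+00, -1.78887393e-05,
        1.02850907e+00, -3.32682076e-02]), 'joint_velocities': array([-1.76384518e-03, -1.56326762e-03,  6.58869321e-05,  2.50566955e-03,
        1.30199846e-03,  1.40680769e-04]), 'tau': array([ 6.45993277e-04, -7.63727903e+01, -4.34372771e+01,  6.49972307e-02,
        4.23743343e-02, -1.55693674e-04]), 'eef_pos': array([6.99583500e+02, 9.53727900e-04, 2.13289125e+02]), 'eef_rot': array([-1.59031006,  1.56968306,  3.12205193]), 'ft_force': array([-0.4713164 ,  0.0814092 ,  0.03006374]), 'ft_torque': array([-0.01393546,  0.06153089, -0.00568688]), 'opening': 1.0021982365643418}
scene {'vfov': 53.10831228009451, 'cx': 318.4437485292112, 'cy': 234.21777700248288, 'rvec': array([ 2.33353303, -0.81106754,  0.26963702]), 'tvec': array([-365.6203365 ,  298.29553319, 1055.88708625])}
side {'vfov': 47.750912519533095, 'cx': 320.9258889354356, 'cy': 238.1523000954266, 'rvec': array([ 2.0677899 , -0.06618334,  0.0725776 ]), 'tvec': array([-492.902852  ,  141.97505992, 1049.90625065])}
wrist {'vfov': 67.72964049991376, 'cx': 315.4160553793036, 'cy': 237.793577351543, 'rvec': array([-2.87231695e+00,  7.87941328e-04,  5.76231817e-04]), 'tvec': array([-699.90123599,  -29.46405504,  390.89009365])}
```

View pics/scene0.png

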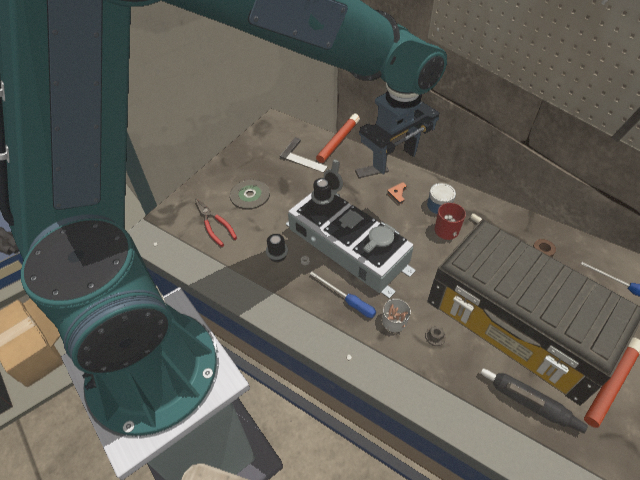

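View pics/side0.png

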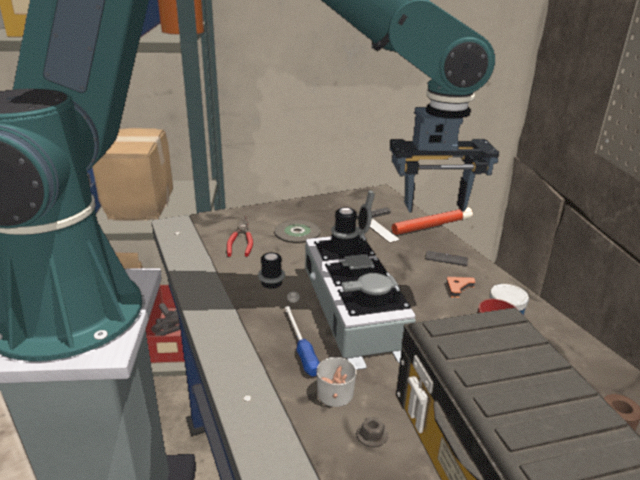

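View pics/wrist0.png

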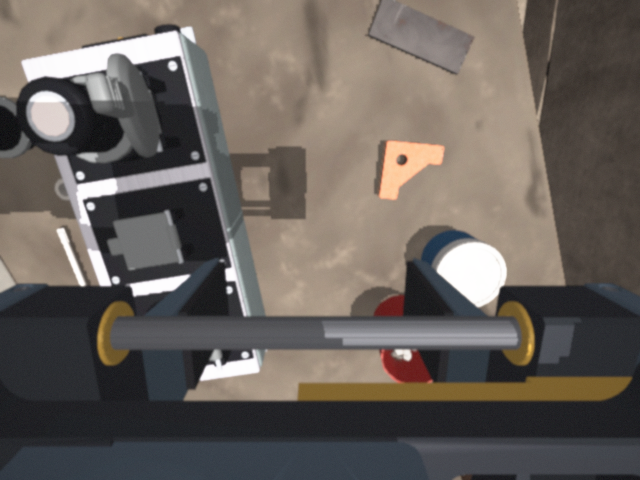

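The scene view shows the plug unit at the +y end (322,185), the small port in the middle (352,218) and the free cover at the -y end (380,240). Its tab points at the robot. The wrist view shows the plug top at (48,115) with its open cover at (130,105). Next I'll measure from depth.

Run:
```python
from h import *
for n in ("scene","side","wrist"):
    W=np.load(n+"0.npz")["W"]; p=np.load(n+"0.npz")["p"].astype(int)
    X,Y,Z=W[...,0],W[...,1],W[...,2]
    reg=(X>380)&(X<680)&(Y>-250)&(Y<250)
    m=(reg&(Z>74)&(Z<90)).astype(np.uint8)
    k,l,st,ce=cv2.connectedComponentsWithStats(m)
    i=1+np.argmax(st[1:,4]); q=W[l==i]
    rc=cv2.minAreaRect(q[:,:2].astype(np.float32)); print(n,"box",rc,len(q),np.median(q[:,2]))
    for lo,hi,nm in ((160,178,"plugtop"),(178,240,"opencover"),(108,125,"cover/ports"),(135,158,"grip")):
        m=(reg&(Z>lo)&(Z<hi)).astype(np.uint8); k,l,st,ce=cv2.connectedComponentsWithStats(m)
        for j in range(1,k):
            if st[j,4]>25:
                q=W[l==j]; print("  ",nm,st[j,4],ce[j].round(),np.median(q,0).round(1),q.min(0).round(),q.max(0).round())
```

```text
scene box ((555.1388549804688, -5.5303802490234375), (130.15492248535156, 308.8768005371094), 9.556120872497559) 3353 82.72504151189186
   plugtop 106 [334. 175.] [587.8  91.6 167.6] [580.  68. 160.] [596. 118. 177.]
   plugtop 205 [322. 185.] [544.5  83.9 167. ] [524.  63. 160.] [570. 108. 172.]
   opencover 85 [335. 166.] [592.7  91.9 193.4] [588.  85. 178.] [603. 105. 210.]
   opencover 87 [379. 167.] [645.   -4.  228.1] [642. -19. 213.] [654.  18. 239.]
   cover/ports 38 [335. 194.] [581.7  78.1 117. ] [570.  66. 109.] [589.  92. 125.]
   cover/ports 99 [323. 204.] [533.3  67.9 111. ] [518.  58. 108.] [568. 104. 125.]
   cover/ports 29 [356. 216.] [580.1  -7.1 109. ] [563. -21. 108.] [586.   8. 111.]
   cover/ports 580 [380. 237.] [ 573.8 -102.6  119.7] [ 518. -128.  108.] [618. -67. 125.]
   grip 121 [334. 182.] [583.5  85.3 150.1] [565.  64. 135.] [595. 125. 158.]
   grip 101 [322. 194.] [533.8  71.8 145.3] [525.  66. 135.] [559. 100. 157.]
   grip 35 [455. 249.] [ 662.4 -246.2  146.6] [ 634. -250.  144.] [ 679. -242.  154.]
side box ((555.5637817382812, -9.358123779296875), (1
[... 1333 characters left out ...]
114.3] [583.  79. 112.] [590. 109. 124.]
   cover/ports 125 [163. 143.] [587.7  72.5 113.1] [584.  67. 108.] [591.  77. 117.]
   cover/ports 121 [127. 154.] [561.4  64.5 110.3] [549.  59. 108.] [570.  71. 125.]
   cover/ports 41 [170. 231.] [584.1   4.7 108.5] [580.  -0. 108.] [587.   9. 110.]
   cover/ports 36 [174. 243.] [586.1  -5.3 108.4] [584. -10. 108.] [589.  -0. 110.]
   cover/ports 227 [218. 359.] [ 616.6 -107.9  115.7] [ 610. -119.  108.] [621. -96. 120.]
   grip 895 [145. 108.] [594.3  93.8 149.5] [586.  65. 135.] [599. 124. 158.]
   grip 48 [83. 87.] [559.2 106.2 149.9] [553. 101. 139.] [565. 109. 158.]
   grip 637 [104. 133.] [565.9  79.  145.5] [550.  67. 135.] [570.  91. 158.]
```

```bash
cat >> h.py <<'E'
from scipy.spatial.transform import Rotation as Ro
YAW=np.radians(9.55); BX=np.array([np.cos(YAW),np.sin(YAW),0]); BY=np.array([-np.sin(YAW),np.cos(YAW),0]); C=np.array([555,-7,0.])
def box(W): D=W-C; return np.stack([D@BX,D@BY,W[...,2]],-1)
def world(b): return C+b[0]*BX+b[1]*BY+np.array([0,0,b[2]])
def toolR(a):  # tool x = tilt a from down (towards +box x), tool y = +-box y
    x=np.sin(a)*BX-np.cos(a)*np.array([0,0,1]); return x
def step(target,a,sgn,s=None):
    "tool-frame shift (mm) and rotvec (deg) from measured pose to TCP target, tilt a"
    s=s or r.sense(); R0=Ro.from_euler("xyz",s["eef_rot"]).as_matrix()
    x=toolR(a); y=sgn*BY; R1=np.stack([x,y,np.cross(x,y)],1)
    return (R0.T@(np.array(target)-s["eef_pos"])).round(1), np.degrees(Ro.from_matrix(R0.T@R1).as_rotvec()).round(2), R0.round(2)
E
python3 - <<'E'
from h import *
for n in ("scene","side","wrist"):
    B=box(np.load(n+"0.npz")["W"]); x,y,z=B[...,0],B[...,1],B[...,2]
    m=(z>160)&(z<178)&(abs(x)<80)&(y>50)&(y<140); 
    h=B[m&(x<22)]; t=h[h[:,2]>np.median(h[:,2])-3]
    print(n,"plug top mid",((np.percentile(t,1,0)+np.percentile(t,99,0))/2).round(1),np.percentile(t,50,0).round(1))
    m=(z>108)&(z<126)&(abs(x)<90)&(y<-45)&(y>-150); q=B[m]
    print(" cover x",np.percentile(q[:,0],[.5,99.5]).round(1),"y",np.percentile(q[:,1],[.5,99.5]).round(1))
    for a in range(-60,80,10):
        k=q[(q[:,0]>=a)&(q[:,0]<a+10)]
        if len(k)>5: print("   ",a,len(k),np.percentile(k[:,1],[2,98]).round(1),np.median(k[:,2]).round(1))
for sg in (1,-1): print(step(world([0,94,230]),0,sg))
E
```

```text
scene plug top mid [  3.6  93.6 167.3] [  4.6  92.1 167.4]
 cover x [-51.1  44.7] y [-122.2  -64.8]
    -60 8 [-102.3  -86.7] 120.0
    -50 33 [-101.7  -85.1] 119.0
    -40 30 [-102.   -85.1] 119.9
    -30 31 [-103.2  -85.8] 119.7
    -20 73 [-114.5  -72.5] 119.5
    -10 95 [-120.8  -66.9] 120.1
    0 84 [-122.2  -65.1] 120.6
    10 78 [-121.8  -66.9] 120.6
    20 63 [-115.7  -71.1] 120.3
    30 55 [-117.3  -70.7] 118.0
    40 38 [-119.4  -67.6] 116.4
side plug top mid [  3.5  90.  165.6] [  3.1  86.4 165.8]
 cover x [-52.1  44.7] y [-125.3  -68.8]
    -60 21 [-104.3  -90.6] 116.8
    -50 53 [-104.7  -88.5] 118.1
    -40 50 [-105.7  -88.3] 118.3
    -30 51 [-107.5  -88.1] 117.5
    -20 105 [-119.1  -77.7] 117.7
    -10 124 [-124.2  -72.2] 119.0
    0 123 [-124.8  -69.8] 119.2
    10 117 [-125.2  -74.3] 119.4
    20 83 [-120.5  -78.4] 119.1
    30 81 [-121.   -72.4] 116.0
    40 43 [-120.2  -68.1] 115.5
wrist plug top mid [  5.6  94.7 167.2] [  7.7  95.1 167.6]
 cover x [37.4 48.3] y [-119.8  -97.7]
    30 23 [-117.2 -104.1] 113.5
    40 204 [-119.5  -98.4] 115.8
(array([ -16.4, -160.3,  -85.7]), array([-9.955e+01, -4.000e-02,  3.000e-02]), array([[-0.,  1.,  0.],
       [ 0.,  0., -1.],
       [-1., -0., -0.]]))
(array([ -16.4, -160.3,  -85.7]), array([8.045e+01, 3.000e-02, 4.000e-02]), array([[-0.,  1.,  0.],
       [ 0.,  0., -1.],
       [-1., -0., -0.]]))
```

>>> apply_moves --commands "0 -5 0 0 -8.3 0 0; 0 -5 0 0 -8.3 0 0; 0 -5 0 0 -8.3 0 0; 0 -5 0 0 -8.3 0 0; 0 -5 0 0 -8.3 0 0; 0 -5 0 0 -8.3 0 0; 0 -5 0 0 -8.3 0 0; 0 -5 0 0 -8.3 0 0" --squeeze 20

```text
time_s: 0.95
eef_pos: [699.8, -0.0, 253.8]
eef_rot: [-2.75, 1.57, 3.127]
ft_force: [-0.2, 0.1, -0.2]
opening: 0.33
```

>>> apply_moves --commands "0 0 0 0 -8.3 0 0; 0 0 0 0 -8.3 0 0; 0 0 0 0 -8.3 0 0; 0 0 0 0 -8.3 0 0; 0 0 20 -20 0 0 0; 0 0 20 -30 0 0 0; 0 0 20 -30 0 0 0; 0 0 20 -30 0 0 0"

```text
time_s: 1.75
eef_pos: [576.7, 61.0, 253.5]
eef_rot: [2.964, 1.57, 3.132]
ft_force: [-0.4, 0.4, 1.0]
opening: 0.006
```

Run:
```python
from h import *
print(step(world([3,93.5,195]),0,1)); s=r.sense(); print(box(s["eef_pos"]),s["opening"],s["joints"].round(2),s["time_s"])
```

```text
(array([ 58.6,  30.1, -29.6]), array([ 0.04, -0.03, -0.01]), array([[-0.  , -0.17,  0.99],
       [ 0.  ,  0.99,  0.17],
       [-1.  ,  0.  , -0.  ]]))
[ 32.699774    63.41397508 253.54082647] 0.0062531077239403685 [ 0.07  0.14  1.96  0.    1.04 -1.67] 1.75
```

>>> apply_moves --commands "0 0 15 -15 0 0 0; 0 0 15 -15 0 0 0; 0 8 0 0 0 0 0; 0 16 0 0 0 0 0; 0 18 0 0 0 0 0; 0 16 0 0 0 0 0; 0 0 0 0 0 0 0; 0 0 0 0 0 0 0"

```text
time_s: 2.55
eef_pos: [543.9, 85.0, 195.9]
eef_rot: [-3.125, 1.57, -2.957]
ft_force: [0.3, -1.0, 1.0]
opening: 0.01
```

Run:
```python
from h import *
s=r.sense(); print(box(s["eef_pos"]),s["ft_force"],s["time_s"])
for n in ("side","scene"):
    p,d,c=cam(n); u=proj(world([3,93.5,167]),c).astype(int); print(n,u,proj(s["eef_pos"],c))
    cr=p[u[1]-75:u[1]+45,u[0]-65:u[0]+65]; cv2.imwrite(f"pics/{n}1.png",cv2.resize(cr,None,fx=4,fy=4,interpolation=2))
a=cv2.imread("pics/side1.png");b=cv2.imread("pics/scene1.png"); cv2.imwrite("pics/both1.png",cv2.resize(np.hstack([a,b]),(800,370)))
```

```text
[  4.36109405  92.56613713 195.93743614] [ 0.25014475 -1.04101994  0.96930618] 2.55
side [343 210] [344.77234494 197.92940983]
scene [321 184] [321.53629915 175.93823939]
```

View pics/both1.png

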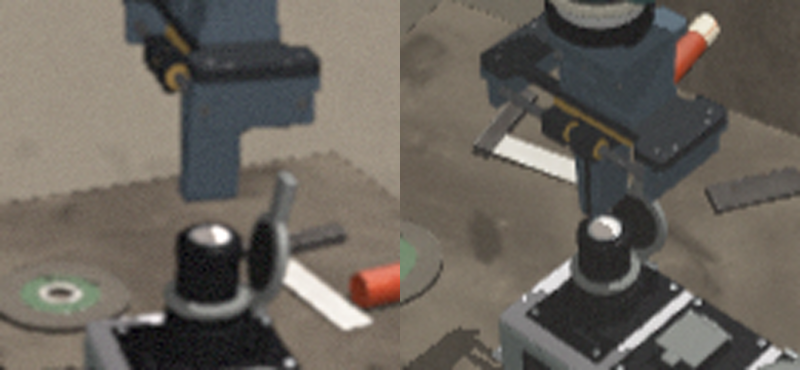

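Both crops show the shut fingers right over the plug top (side: tips at 210,198, plug top at 208,235) and in front of the open cover. I'll lower onto the plug and push.

>>> apply_moves --commands "0 9 0 0 0 0 0; 0 9 0 0 0 0 0; 0 5 0 0 0 0 0; 0 3 0 0 0 0 0; 0 2 0 0 0 0 0; 0 2 0 0 0 0 0; 0 2 0 0 0 0 0; 0 1 0 0 0 0 0"

```text
time_s: 3.45
eef_pos: [543.6, 85.1, 163.1]
eef_rot: [-3.135, 1.571, -2.968]
ft_force: [-3.4, -0.1, 5.5]
opening: 0.004
```

>>> apply_moves --commands "0 1 0 0 0 0 0; 0 1 0 0 0 0 0; 0 1 0 0 0 0 0; 0 1 0 0 0 0 0; 0 0.5 0 0 0 0 0; 0 0 0 0 0 0 0; 0 0 0 0 0 0 0; 0 0 0 0 0 0 0"

```text
time_s: 4.25
eef_pos: [543.6, 85.1, 158.7]
eef_rot: [-3.057, 1.571, -2.89]
ft_force: [-2.9, -1.1, 5.4]
opening: 0.006
```

>>> apply_moves --commands "0 0.5 0 0 0 0 0; 0 0.5 0 0 0 0 0; 0 0.5 0 0 0 0 0; 0 0.3 0 0 0 0 0; 0 0.2 0 0 0 0 0; 0 0 0 0 0 0 0; 0 0 0 0 0 0 0; 0 0 0 0 0 0 0"

```text
time_s: 5.05
eef_pos: [543.7, 85.1, 157.2]
eef_rot: [-2.86, 1.571, -2.693]
ft_force: [-7.0, -0.4, 14.7]
opening: 0.006
```

>>> apply_moves --commands "0 0.3 0 0 0 0 0; 0 0.3 0 0 0 0 0; 0 0.2 0 0 0 0 0; 0 0 0 0 0 0 0; 0 0 0 0 0 0 0; 0 0 0 0 0 0 0; 0 0 0 0 0 0 0; 0 0 0 0 0 0 0"

```text
time_s: 5.85
eef_pos: [543.8, 85.1, 157.1]
eef_rot: [-2.846, 1.571, -2.679]
ft_force: [-12.8, -1.7, 26.2]
opening: 0.005
```

Plug seated: the tip stopped at z 157.1 while the force rose to 26 N. Now I'll retract and go above the tab.

>>> apply_moves --commands "0 -6 0 0 0 0 0; 0 -20 0 0 0 0 0; 0 -25 0 0 0 0 0; 0.2 -15 0 0 0 0 0; 0.45 0 -30 -8 0 0 0; 0.45 0 -30 -8 0 0 0; 0.45 0 -30 -8 0 0 0; 0.45 0 -30 -8 0 0 0"

```text
time_s: 6.65
eef_pos: [531.9, -39.7, 221.7]
eef_rot: [-0.297, 1.57, -0.129]
ft_force: [-0.3, -0.8, 0.1]
opening: 0.408
```

>>> apply_moves --commands "0.45 0 -30 -8 0 0 0; 0.45 0 -30 -8 0 0 0; 0.45 0 -6 -4 0 0 0; 0.45 10 0 0 0 0 0; 0.45 15 0 0 0 0 0; 0.45 15 0 0 0 0 0; 0.45 5 0 0 0 0 0; 0.45 0 0 0 0 0 0"

```text
time_s: 7.45
eef_pos: [522.8, -106.2, 175.2]
eef_rot: [2.716, 1.568, 2.884]
ft_force: [-0.6, -0.7, 0.2]
opening: 0.452
```

Run:
```python
from h import *
s=r.sense(); print(box(s["eef_pos"]),s["ft_force"],s["time_s"],s["opening"],s["joints"].round(2)); print(step(world([-48,-94,140]),0,1)[:2])
p,d,c=cam("wrist"); cv2.imwrite("pics/wrist2.png",p); B=box(pts(d,c)); x,y,z=B[...,0],B[...,1],B[...,2]
q=B[(z>112)&(z<123)&(x>-60)&(x<-28)&(abs(y+94)<16)]; print("tab",len(q),np.percentile(q,[1,50,99],axis=0).round(1))
q=B[(z>112)&(z<123)&(x>-28)&(x<60)&(abs(y+94)<40)]; print("disc",len(q),np.percentile(q,[1,50,99],axis=0).round(1))
print(proj(world([-44,-94,120]),c))
for n in ("side","scene"):
    p,d,c=cam(n); B=box(pts(d,c)); x,y,z=B[...,0],B[...,1],B[...,2]
    t=B[(z>145)&(z<175)&(abs(y-93)<30)&(x>-22)&(x<22)]; print(n,"plug top z",np.percentile(t[:,2],[50,90,98]).round(1))
```

```text
[-48.23398913 -92.51451177 175.1956549 ] [-0.56480311 -0.65358202  0.18300193] 7.45 0.45156651771063094 [-0.24  0.17  2.09  0.    0.88 -1.98]
(array([35.2, -1.5,  0.3]), array([ 0.09, -0.12, -0.06]))
tab 913 [[ -51.1 -101.6  113.8]
 [ -40.5  -93.4  120. ]
 [ -28.2  -84.6  122.1]]
disc 3338 [[ -26.9 -118.1  112.6]
 [  -5.5  -93.4  119.7]
 [  45.2  -68.1  122.1]]
[313.1580192  261.70970931]Traceback (most recent call last):
  File "<stdin>", line 9, in <module>
    return _quantile_unchecked(
        a, q, axis, out, overwrite_input, method, keepdims, weights)
    return _ureduce(a,
                    func=_quantile_ureduce_func,
    ...<5 lines>...
                    overwrite_input=overwrite_input,
                    method=method)
    r = func(a, **kwargs)
    result = _quantile(arr,
                       quantiles=q,
    ...<2 lines>...
                       out=out,
                       weights=wgt)
    slices_having_nans = np.isnan(arr[-1, ...])
                                  ~~~^^^^^^^^^
IndexError: index -1 is out of bounds for axis 0 with size 0
```

View pics/wrist2.png

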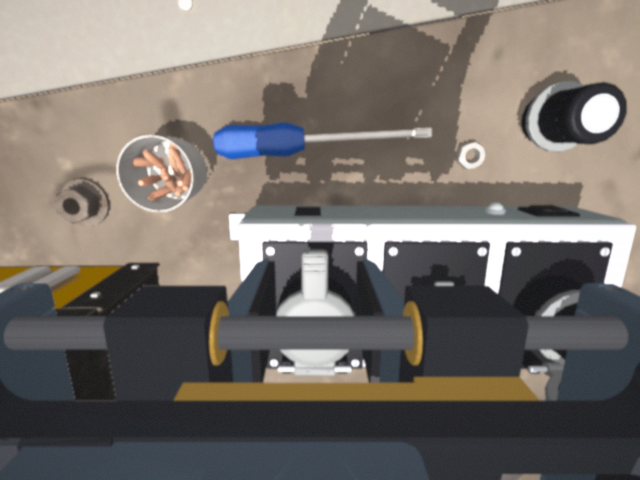

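The wrist view shows the tab at (313,275), centred between the fingers, with nothing beneath it but the panel. I'll check the neighbouring obstacles quickly, then go down.

Run:
```python
from h import *
for n in ("scene","side"):
    B=box(np.load(n+"0.npz")["W"]).reshape(-1,3); q=B[(B[:,2]>95)&(B[:,2]<260)&(B[:,1]<-135)&(B[:,1]>-230)&(B[:,0]>-150)&(B[:,0]<150)]
    print(n,len(q), q[:,1].max() if len(q) else "", q[:,2].max() if len(q) else "")
```

```text
scene 0  
side 0
```

>>> apply_moves --commands "0.45 10 0 0 0 0 0; 0.45 15 0 0 0 0 0; 0.45 15 0 0 0 0 0; 0.45 15 0 0 0 0 0; 0.45 10 0 0 0 0 0; 0.45 5 0 0 0 0 0; 0.45 0 0 0 0 0 0; 0.45 0 0 0 0 0 0"

```text
time_s: 8.35
eef_pos: [523.6, -107.0, 106.9]
eef_rot: [-0.444, 1.57, -0.276]
ft_force: [0.3, -0.2, -0.4]
opening: 0.451
```

>>> apply_moves --commands "0.45 1.5 0 0 0 0 0; 0 0 0 0 0 0 0; 0 0 0 0 0 0 0; 0 0 0 0 0 0 0; 0 0 0 0 0 0 0; 0 0 0 0 0 0 0; 0 0 0 0 0 0 0; 0 0 0 0 0 0 0" --squeeze 15

```text
time_s: 9.15
eef_pos: [523.4, -106.9, 105.2]
eef_rot: [0.911, 1.571, 1.079]
ft_force: [-0.1, 1.9, 1.5]
opening: 0.195
```

Run:
```python
from h import *
s=r.sense(); b=box(s["eef_pos"]); print(b,s["ft_force"],s["time_s"],s["opening"]*91)
p,d,c=cam("wrist"); cv2.imwrite("pics/wrist3.png",p)
# plan: tab held point in tool: offsets e along x below tab centre; keep same material point at tool origin-ish
H=np.array([39.,116-2.]) # hinge box x,z
T=np.array([-44.,115.]); off=np.array([b[0],b[2]])-T # TCP relative to tab point, box xz, at a=0
R0=Ro.from_euler("xyz",s["eef_rot"]).as_matrix()
u0=np.array([b[0],b[2]]);a0=0
for th in np.radians(np.arange(3.75,61,3.75)):
    a=-th/2
    tab=H+83*np.array([-np.cos(th+.012),np.sin(th+.012)])
    # tool axes in box xz: x=(sin a,-cos a), z=(cos a, sin a)
    X=lambda a:np.array([np.sin(a),-np.cos(a)]); Z=lambda a:np.array([np.cos(a),np.sin(a)])
    ox=off@X(0); oz=off@Z(0)
    u=tab+ox*X(a)+oz*Z(a)
    dl=u-u0; print(round(np.degrees(th),1),(dl@X(a0)).round(1),(dl@Z(a0)).round(1),"turn",np.degrees(a-a0).round(2),"tcp",u.round(1))
    u0=u;a0=a
```

```text
[-47.7423759  -93.2971875  105.17324671] [-0.11645649  1.94890248  1.52729341] 9.15 17.77844427768563
3.7 -5.5 -0.1 turn -1.87 tcp [-47.8 110.7]
7.5 -5.5 0.1 turn -1.87 tcp [-47.5 116.3]
11.2 -5.5 0.3 turn -1.88 tcp [-46.9 121.8]
15.0 -5.5 0.5 turn -1.87 tcp [-45.9 127.2]
18.8 -5.5 0.6 turn -1.88 tcp [-44.6 132.5]
22.5 -5.4 0.8 turn -1.87 tcp [-42.9 137.8]
26.3 -5.4 1.0 turn -1.88 tcp [-40.9 142.9]
30.0 -5.4 1.1 turn -1.87 tcp [-38.5 147.8]
33.8 -5.3 1.3 turn -1.88 tcp [-35.9 152.6]
37.5 -5.2 1.5 turn -1.88 tcp [-32.9 157.2]
41.2 -5.2 1.7 turn -1.87 tcp [-29.7 161.6]
45.0 -5.1 1.8 turn -1.88 tcp [-26.2 165.7]
48.8 -5.0 2.0 turn -1.88 tcp [-22.4 169.6]
52.5 -5.0 2.1 turn -1.88 tcp [-18.4 173.3]
56.2 -4.9 2.3 turn -1.87 tcp [-14.2 176.7]
60.0 -4.8 2.5 turn -1.87 tcp [ -9.8 179.7]
```

View pics/wrist3.png

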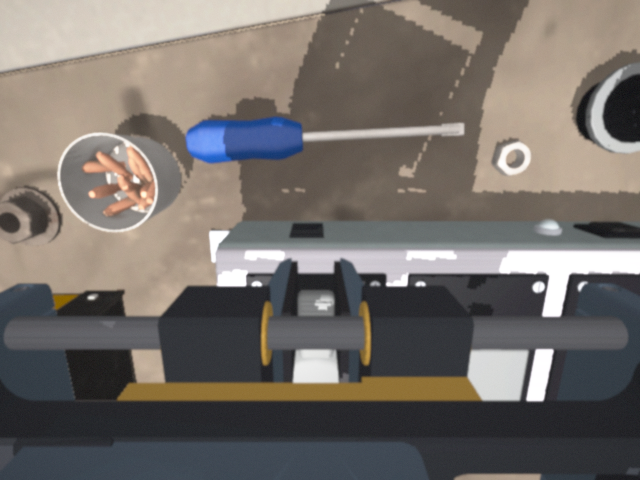

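The tab is in the grip: opening 17.8 mm, and the fingers flank it at (318,310). I'll lift along the arc, tilting half as fast as the cover rises.

>>> apply_moves --commands "0 -5.5 0 -0.1 0 1.87 0; 0 -5.5 0 0.1 0 1.87 0; 0 -5.5 0 0.3 0 1.87 0; 0 -5.5 0 0.5 0 1.87 0; 0 -5.5 0 0.6 0 1.87 0; 0 -5.4 0 0.8 0 1.87 0; 0 -5.4 0 1 0 1.88 0; 0 -5.4 0 1.1 0 1.88 0"

```text
time_s: 10.0
eef_pos: [531.8, -105.4, 147.5]
eef_rot: [3.141, 1.306, -2.975]
ft_force: [-1.5, 0.6, -2.8]
opening: 0.192
```

Run:
```python
from h import *
s=r.sense(); b=box(s["eef_pos"]); print(b,s["ft_force"],s["time_s"],s["opening"]*91,s["joints"].round(2),Ro.from_euler("xyz",s["eef_rot"]).as_matrix().T@BX)
```

```text
[-39.2382553  -93.18517839 147.47384807] [-1.48456961  0.57543446 -2.83572714] 10.0 17.49654243534403 [-0.19  0.34  1.96 -0.1   1.1  -1.87] [-2.61288571e-01 -8.82339423e-04  9.65260330e-01]
```

On the plan: the TCP is at (-39.2, 147.5) against (-38.5, 147.8) expected, with about 3 N of force. I'll continue to 60 degrees.

>>> apply_moves --commands "0 -5.3 0 1.3 0 1.87 0; 0 -5.2 0 1.5 0 1.87 0; 0 -5.2 0 1.7 0 1.87 0; 0 -5.1 0 1.8 0 1.87 0; 0 -5 0 2 0 1.87 0; 0 -5 0 2.1 0 1.87 0; 0 -4.9 0 2.3 0 1.87 0; 0 -4.8 0 2.5 0 1.87 0"

```text
time_s: 10.8
eef_pos: [559.9, -100.7, 179.5]
eef_rot: [3.141, 1.044, -2.975]
ft_force: [-5.9, -0.4, 1.3]
opening: 0.195
```

>>> apply_moves --commands "0 0 0 0 0 0 0; 0 0 0 0 0 0 0; 0 0 0 0 0 0 0; 0 0 0 0 0 0 0; 0 0 0 0 0 0 0; 0 0 0 0 0 0 0; 0 0 0 0 0 0 0; 0 0 0 0 0 0 0"

```text
time_s: 11.6
eef_pos: [560.0, -100.7, 179.5]
eef_rot: [3.141, 1.047, -2.975]
ft_force: [-5.7, 0.7, 3.7]
opening: 0.198
```

Run:
```python
from h import *
s=r.sense(); b=box(s["eef_pos"]); print(b,s["ft_force"],s["time_s"],s["opening"]*91)
ims=[]
for n in ("side","scene"):
    p,d,c=cam(n); B=box(pts(d,c)); x,y,z=B[...,0],B[...,1],B[...,2]
    u=proj(world([10,-94,140]),c).astype(int); cr=p[u[1]-90:u[1]+60,u[0]-75:u[0]+75]; ims.append(cv2.resize(cr,(400,400),interpolation=2))
    t=B[(z>135)&(z<178)&(abs(y-92)<30)&(x>-22)&(x<24)]; print(n,"plug",len(t),np.percentile(t[:,2],[50,80,95]).round(1) if len(t) else "")
    q=B[(z>116)&(z<200)&(abs(y+94)<33)&(abs(y+94)>23)&(x>-40)&(x<60)]; 
    if len(q)>20: print(" cover pts",len(q),np.percentile(q,[5,50,95],axis=0).round(0).tolist(),"fit angle",np.degrees(np.arctan(np.polyfit(q[:,2],q[:,0],1)[0])).round(1))
cv2.imwrite("pics/end4.png",np.hstack(ims))
```

```text
[-10.605804   -93.25795806 179.49388017] [-5.73329912  0.72754077  3.73040813] 11.6 18.054012568475812
side plug 319 [152.9 155.9 156.8]
 cover pts 97 [[13.0, -125.0, 129.0], [21.0, -122.0, 146.0], [31.0, -118.0, 159.0]] fit angle -28.9
scene plug 245 [156.  158.2 159.8]
 cover pts 22 [[14.0, -123.0, 136.0], [20.0, -120.0, 149.0], [29.0, -117.0, 160.0]] fit angle -32.0
```

View pics/end4.png

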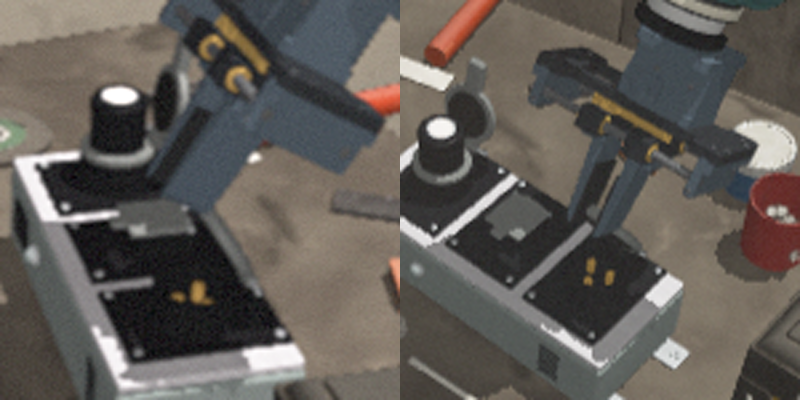

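The cover stands at about 58–61° in the grip, with the contacts uncovered at (190,295) in the side crop. The plug sits on its rim with its top at z ≈ 157, and the port cover is shut. Handing in.

```bash
python3 -c "
from h import *
print(r.hand_in()); s=r.sense(); print(s['time_s'],s['opening'])"
```

```text
the job is handed in; nothing more can be done
None
the job is handed in; nothing more can be done
```

The plug is home and the free socket's cover is held up at about 60°. I handed the job in at about 11.7 s with the arm still gripping the tab.

- **Plug:** I pushed it down with the shut fingers. The tip stopped at z = 157.1 mm (157 is home) while the force rose from 5 to 26 N. After the push, the side and scene cameras put the plug top at about 157 and 160 mm, roughly the calibration error.
- **Cover:** I gripped the tab by its sides at 15 N, with the opening reading about 18 mm, the tab's width. I then lifted it along its arc. Line fits to the cover in the two views gave about 61° and 58°, and the arm's position was within 1 mm of the 60° plan. It was never near its stop. The wrist force while holding was about 7 N.
- **The rest:** The small port's cover looked shut in the last picture. I touched nothing else. The last close-ups did not show the things in front of the box, so I did not check those again after the lift.
- **Failed check:** My first camera check of the plug, right after pushing, returned no points and stopped with an error, probably because the arm hid the plug. The later check above replaced it.

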